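# Unlock a spring phone clamp and hold its jaw open at the index clip

### The arm

A 6-joint arm with a two-finger parallel gripper is mounted at the origin on a cart in front of the work surface, level with it; the furniture and walls round the work are solid. World frame = base frame: x ahead of the robot, y to its left, z up, the work surface at z = 0. Lengths are in m, angles in rad, forces in N, time in s.
With the tool pointing down it reaches from about 0.35 to 0.725 m from the base axis. Payload 6 kg.
Tool frame: the origin (TCP) lies midway between the tips of the shut fingers; the grasp point (between the pads) lies 19 mm behind it; z points along the fingers, y is the line along which they close (so a half turn about z gives the same grasp; the last joint's range is limited). The gripper opens to 85 mm and grips with 20 to 120 N. Pads are 22 mm wide; open, the fingers measure 114 mm over their backs; the gripper's body (76 mm by 85 mm) begins 54 mm behind the grasp point. The pads swing forward as they close: fully open they stand 13 mm farther back than shut.
Start: joints at [1.439, 0.04, 0.085, 0, -1.615, -0.334], TCP at [0.269, 0.536, 0.207] pointing down, gripper open.
Joint ranges: [-2.56, 2.56], [-1.29, 2.01], [-1.08, 1.49], [-3.29, 1.98], [-2.81, -0.18], [-2.99, 2.99]. Speed limits (rad/s): [2.57, 2.57, 3.01, 3.14, 3.14, 3.14].

### API

Orientations are given as a 3x3 rotation matrix whose columns are the frame's x, y, z axes.
In Python, from bench import ctrl, cams, workorder gives the robot as it stands.
- The arm moves only by the tool arm_command, never from a script. Its argument "increments" is a list that holds one entry, the list of rows, each a list of 7 numbers: the shift along the tool's x, y, z normalised to -1 to 1, where 1 is 50 cm, then the turn, a rotation vector about the tool's x, y, z normalised to -1 to 1, where 1 is 45 degrees, then the finger opening in mm, from 0 to 85.4. A call has 1 to 12 rows; each row shifts and turns the commanded pose from where the row before left it, along the tool's axes as they then stand; what a row does not reach is not made up. A row lasts 1/8 s, in which the tool goes at most 62.5 mm and 10.7 degrees, less where a joint would pass 70% of its speed; a pose out of reach is approached as far as the arm can. A call with a number of a shift or a turn outside -1 to 1 is refused whole. A call with a gripper value outside its range is refused whole. The fingers move at their own pace and stop on an object; "newtons" is the grip in N (left out, the last holds). Time passes only in rows, so rows that do not move let the fingers close. It gives the time, the measured TCP pose, the force, the opening and the grip force at its end, in the units of the state.
- ctrl.get_state(): the state, without advancing time (a new reading comes with each control period).
- cams.camera(name): name is "side" or "top" or "wrist"; returns a dict with "color" (384x512x3 uint8, red, green, blue), "fx", "fy", "cx", "cy" (pixels), "eye" and "orientation" of the camera in the world. Camera axes: x right, y down, z forward; pixel columns grow to the right and rows downward; lengths in m; the calibration is good to about 2 mm. A picture is of the moment at which its call begins. There is no depth.
- workorder.finish_job(): hands the job in; it is judged then, once.
The state is a dict: "time_s": time; "joint_pos": joint angles; "joint_velocities": joint speeds; "effort": joint torques, N m; "ee_pos": TCP position; "tool_rot": TCP orientation; "wrist_force": force on the tool from outside, world axes, zero at the start; "moment": the same for the moment, N m; "width": finger opening in m; "grasp_force": force on a finger pad.
Only numpy, scipy, OpenCV 4.12 (cv2) and the standard library are available. Lean on these libraries where they do the work, as an engineer would, in place of code of your own. Each camera call takes 0.05 s, during which the arm holds its last target. There are 200 camera calls.

### The job

The spring phone clamp on the desk is still locked for transport. Draw its lock bolt fully back towards the robot's side, then pull the spring jaw out by its paddle until the jaw's pointer is level with the index clip on the scale, and keep it there so that I can drop the phone in: finish while still holding the jaw open with the fingers. Leave the phone, the mouse and the eraser where they lie.

Things in the scene. Friction and masses are not known exactly. Their poses are not given: they have to be found in the camera images.
- clamp_base: Phone clamp stand stuck to the desk: grey plate 110 (x) x 280 (y) mm, top 12 mm above the desk. Origin: centre of underside; x away from the robot, y to its left, z up, yaw up to 0.4 rad. Black fixed jaw at y +0.109, top 61 mm up. Scale strip along the far edge, x 0.047, top 18 mm up. Near edge: bolt guide, cheeks with a bridge, x -0.055 to -0.037, y -0.056 to -0.012, top 34 mm up.
- jaw: Black spring jaw, axes as clamp_base, origin at base-top height under the paddle. At rest at x 0, y 0 of clamp_base; pulls out 85 mm in -y (to the right), about 4 N at first, 0.7 N more per 10 mm; springs back if let go. Carriage 60 mm wide, y -0.027 to +0.060, top 14 mm above the origin; jaw plate 84 x 14 mm at y +0.053, top 51 mm above the origin.
- paddle_top (a point): Middle of the top of the jaw's pull paddle, an upright aluminium tab 32 (x) x 14 (y) mm, above the jaw's origin, top 74 mm above the desk, free down to a 40 x 22 mm collar whose top is 30 mm above the desk. 39 mm are free between paddle and jaw plate on the +y side, more on the other sides. Axes as clamp_base.
- jaw_pointer (a point): Top outer corner of the jaw's pointer, a small upright steel fin 10 (x) x 4 (y) mm on the far side of the carriage next to the scale strip, top 41 mm above the desk, at x +0.039, y -0.020, z +0.029 of the jaw (middle of the fin in y). Axes as clamp_base.
- lock_bolt: Steel bolt: bar 77 x 12 x 12 mm along x of clamp_base, passing under the bridge into the carriage's path; thumb post at its outer end. Origin at the post's foot, base-top height. Shut: x -0.077, y -0.034 of clamp_base (may start up to 6 mm drawn). Slides in -x (towards the robot) to a stop at 34 mm, about 2 N, stays where left. Carriage is free from 25 mm on; fully back is the stop.
- bolt_post_top (a point): Middle of the top of the bolt's upright thumb post, 12 (x) x 20 (y) mm, top 56 mm above the desk, free down to the bar's top at 26 mm. Shut, 16 mm lie between post and bridge. Axes as clamp_base.
- index_mark (a point): Top of the track-side edge of the index clip's fin. The clip is a small black saddle 18 x 16 mm fixed on the scale strip, with an upright fin 14 (x) x 4 (y) mm, top 41 mm above the desk. It stands 30 to 70 mm from the resting pointer in -y of clamp_base. The jaw is at the mark when pointer and fin are level, the same y in clamp_base. Axes as clamp_base.
- phone: Dark mobile phone, 73 x 150 x 9 mm, lying beyond the clamp. Origin: centre of its underside. Bystander.
- mouse: Dark computer mouse, 113 x 62 x 35 mm, lying on the robot's side of the clamp near the fixed jaw's end. Origin: centre of its underside. Bystander.
- eraser: Eraser, 21 x 44 x 13 mm, lying on the robot's side of the clamp, to the right of the bolt. Origin: centre of its underside. Bystander.

How it is judged:
By the outcome, as a careful person would: the job done as asked, in the order asked, and still so for the second after the job is handed in, while the arm keeps its last pose, push and grip.
It also fails if it takes over 42 s, if anything falls off the work surface, if the arm or the gripper's body presses on something with over 40 N, if the wrist force passes 120 N, or if a joint passes its speed limit or range.

## Working session

There is one attempt and no reset: what is moved stays moved. The work goes in short steps, Python scripts to look and compute and a tool call to move; the robot and the scene stay as the last step left them, time stands still between calls to the robot, and variables do not carry over. Pictures are saved under pics/ and viewed, at most 10 in all, crops included, and the job is handed in when it is done.

Besides the shell and the picture viewer there is one more tool, called after "Call:" as name([rows], argument=value, ...), one row to a line, values as JSON. arm_command: Moves the arm, as the interface text tells. Scaled input: -1 to 1 covers 50 cm each way for a shift and 45 degrees each way for a turn. Its arguments: {"type":"object","properties":{"increments":{"type":"array","items":{"type":"array","items":{"type":"array","items":{"type":"number"}}}},"newtons":{"type":"number"}},"required":["increments"]}

```bash
mkdir -p pics; ls
python3 - <<'E'
from bench import ctrl,cams
import cv2,numpy as np
s=ctrl.get_state();print(s)
for n in("top","side"):
    c=cams.camera(n);cv2.imwrite(f"pics/{n}0.png",c["color"][:,:,::-1])
    np.savez(f"pics/{n}0.npz",**c)
    print(n,c["fx"],c["fy"],c["cx"],c["cy"],np.round(c["eye"],3),np.round(c["orientation"],3).tolist())
E
```

```text
pics
{'time_s': 0.0, 'joint_pos': array([ 1.43869892e+00,  4.07845021e-02,  8.38331419e-02, -4.75550233e-04,
       -1.61552148e+00, -3.33691182e-01]), 'joint_velocities': array([ 0.00073547, -0.0003262 ,  0.00086139, -0.00323379,  0.0007859 ,
        0.00168265]), 'effort': array([ 6.83647013e-04, -3.68212080e+01,  3.47411442e+01,  6.93234175e+00,
       -5.51773439e-03, -9.00875534e-06]), 'ee_pos': array([0.26923918, 0.53578194, 0.20620435]), 'tool_rot': array([[ 8.93477073e-01, -4.49108274e-01, -6.91756250e-04],
       [-4.49108795e-01, -8.93475647e-01, -1.59934086e-03],
       [ 1.00209849e-04,  1.73964821e-03, -9.99998482e-01]]), 'wrist_force': array([0.14661703, 0.31811192, 0.09669571]), 'moment': array([-0.02580883,  0.04008884,  0.03438289]), 'grasp_force': 0.0, 'width': 0.08514502700502777}
top 443.8136383138036 443.8136383138036 258.2408533474214 194.30996552597662 [ 0.439 -0.163  0.936] [[0.019, -0.992, 0.125], [-1.0, -0.019, 0.004], [-0.002, -0.125, -0.992]]
side 489.65626866956643 489.65626866956643 256.570839861514 188.11528929219037 [0.459 0.716 0.518] [[-0.992, -0.069, 0.105], [-0.125, 0.445, -0.887], [0.015, -0.893, -0.45]]
```

View pics/top0.png

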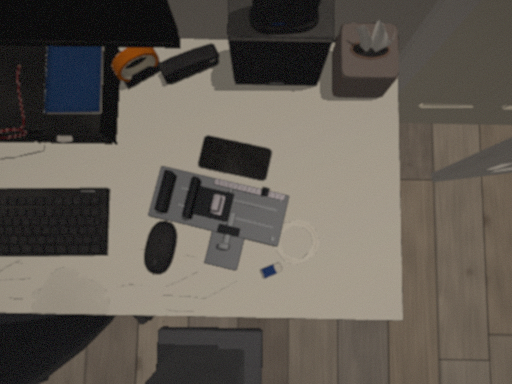

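View pics/side0.png

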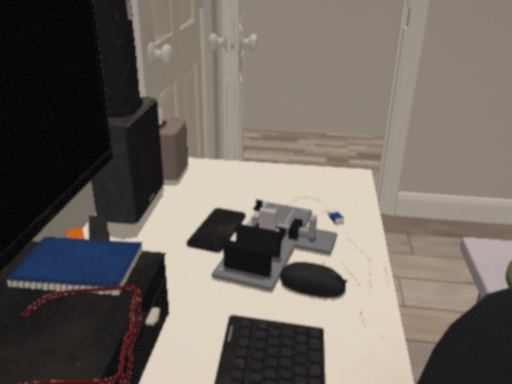

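The top view shows the clamp's paddle near (218,203), the index clip near (265,191), the bridge near (228,231) and the bolt post near (224,242). The mouse is at (160,247) and the eraser at (269,271). The side view shows the same clamp around (275,245). I'll enlarge the top view.

```bash
cat > h.py <<'E'
import numpy as np,cv2
def ray(c,u,v,z):
    d=c["orientation"]@np.array([(u-c["cx"])/c["fx"],(v-c["cy"])/c["fy"],1.]);e=np.asarray(c["eye"])
    return e+d*(z-e[2])/d[2]
def proj(c,p):
    q=np.asarray(c["orientation"]).T@(np.asarray(p)-c["eye"]);return np.array([c["fx"]*q[0]/q[2]+c["cx"],c["fy"]*q[1]/q[2]+c["cy"]])
E
python3 - <<'E'
import cv2,numpy as np
from h import *
im=cv2.imread("pics/top0.png");c=np.load("pics/top0.npz")
cr=im[160:280,140:300];cv2.imwrite("pics/top0c.png",cv2.resize(cr,None,fx=5,fy=5,interpolation=cv2.INTER_CUBIC))
# desk mask -> base footprint
hsv=cv2.cvtColor(im,cv2.COLOR_BGR2HSV);print(im[215,260],im[260,225],im[280,330],im[203,218],im[205,180])
E
```

```text
[ 97 100 102] [100 100 101] [141 154 163] [113 115 122] [107 106 108]
```

View pics/top0c.png

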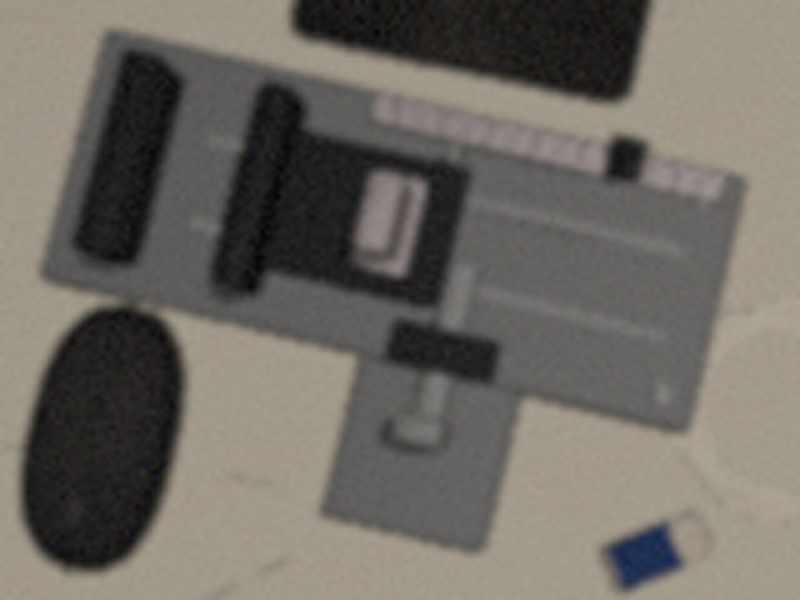

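The enlarged view shows the plate corners at (108,30), (745,180), (688,432) and (42,278). The paddle top is around (380,213), the clip around (625,158), and the post around (416,430), all in crop pixels at 5x.

```bash
cat >> h.py <<'E'
def full(U,V,o=(140,160),k=5): return (U+.5)/k-.5+o[0],(V+.5)/k-.5+o[1]
E
python3 - <<'E'
from h import *
c=np.load("pics/top0.npz");im=cv2.imread("pics/top0.png")
P=np.array([ray(c,*full(*p),.012)[:2] for p in[(108,30),(745,180),(688,432),(42,278)]])
M=np.array([(.055,.14),(.055,-.14),(-.055,-.14),(-.055,.14)])
print(P.round(4));A,_=cv2.estimateAffinePartial2D(M,P);print(A,np.hypot(A[0,0],A[1,0]))
# rigid fit
mc=M.mean(0);pc=P.mean(0);th=np.arctan2(*(lambda s:(s[0],s[1]))((np.sum(M[:,0]*(P-pc)[:,1]-M[:,1]*(P-pc)[:,0]),np.sum(M*(P-pc)))))
R=np.array([[np.cos(th),-np.sin(th)],[np.sin(th),np.cos(th)]]);t=pc
print("yaw",th,"t",t); np.savez("base.npz",R=R,t=t,th=th)
loc=lambda u,v,z:(R.T@(ray(c,*full(u,v),z)[:2]-t)).round(4)
print("paddle",loc(380,213,.074),"clip fin",loc(625,145,.041),loc(625,158,.041),"post",loc(416,430,.056), "plate",[loc(*p,.012) for p in[(358,355),(322,515),(480,550),(520,392)]])
print("eraser",[ray(c,*full(*p),.013)[:2].round(3) for p in[(603,550),(710,530)]],"mouse",[ray(c,*full(*p),.02)[:2].round(3) for p in[(130,305),(85,570),(185,380)]])
def px(x,y,z):
    w=R@[x,y]+t;q=proj(c,[*w,z]);return ((q-[140,160]+.5)*5-.5).round(0)
for n,a in dict(pad=(0,0,.074),ptr=(.039,-.020,.041),post=(-.077,-.034,.056),post6=(-.083,-.034,.056),postfoot=(-.077,-.034,.026)).items(): print(n,px(*a),(R@a[:2]+t).round(4))
E
```

```text
[[ 0.6131  0.0472]
 [ 0.5542 -0.223 ]
 [ 0.4488 -0.2006]
 [ 0.5074  0.0699]]
[[ 0.96463699  0.20916386  0.53088515]
 [-0.20916386  0.96463699 -0.07663157]] 0.9870532063819984
yaw -0.2135263099149941 t [ 0.53088517 -0.07663157]
paddle [-0.0001  0.    ] clip fin [ 0.0527 -0.0863] [ 0.0475 -0.0875] post [-0.0787 -0.0324] plate [array([-0.0546,  0.002 ]), array([-0.1218,  0.0004]), array([-0.1206, -0.0662]), array([-0.054 , -0.0671])]
eraser [array([ 0.4  , -0.166]), array([ 0.409, -0.21 ])] mouse [array([0.496, 0.031]), array([0.388, 0.044]), array([0.466, 0.007])]
pad [380. 213.] [ 0.5309 -0.0766]
ptr [459. 140.] [ 0.5648 -0.1044]
post [421. 427.] [ 0.4484 -0.0935]
post6 [417. 441.] [ 0.4426 -0.0923]
postfoot [427. 427.] [ 0.4484 -0.0935]
```

Call:
arm_command([
  [[0, 0, 0, 0, 0, -0.16, 85], [0, 0, 0, 0, 0, -0.16, 85], [0.056, 0.105, 0, 0, 0, 0, 45], [0.056, 0.105, 0, 0, 0, 0, 45], [0.056, 0.105, 0, 0, 0, 0, 45], [0.056, 0.105, 0, 0, 0, 0, 45], [0.056, 0.105, 0, 0, 0, 0, 45], [0.056, 0.105, 0, 0, 0, 0, 45], [0.056, 0.105, 0, 0, 0, 0, 45], [0.056, 0.105, 0, 0, 0, 0, 45], [0.05, 0.094, 0, 0, 0, 0, 45], [0, 0, 0, 0, 0, 0, 45]],
], newtons=40)

```text
time_s: 1.6
ee_pos: [0.4135, 0.0236, 0.207]
tool_rot: [[0.976, -0.219, -0.001], [-0.219, -0.976, -0.001], [-0.0, 0.001, -1.0]]
wrist_force: [0.7, 0.1, -0.4]
width: 0.0448
grasp_force: 0.0
```

```bash
cat >> h.py <<'E'
def togo(s,target,th):
    Rt=s["tool_rot"];d=Rt.T@(np.asarray(target)-s["ee_pos"])
    x=Rt[:,0];yaw=np.arctan2(x[1],x[0]);print("tcp",s["ee_pos"].round(4),"t",s["time_s"],"units",(d/.5).round(4),"turn",round(float(-(th-yaw)/(np.pi/4)),4),"w",round(s["width"],4),"z",Rt[:,2].round(3),"F",s["wrist_force"].round(1),"g",s["grasp_force"])
E
cat > go.py <<'E'
import sys
from bench import ctrl
from h import *
b=np.load("base.npz");x,y,z=map(float,sys.argv[1:4])
s=ctrl.get_state();togo(s,[*(b["R"]@[x,y]+b["t"]),z],float(b["th"]))
print("tcp in base",(b["R"].T@(s["ee_pos"][:2]-b["t"])).round(4))
E
python3 go.py -0.0785 -0.0335 0.120
python3 - <<'E'
from bench import cams
import cv2,numpy as np
c=cams.camera("wrist");cv2.imwrite("pics/w1.png",c["color"][:,:,::-1]);np.savez("pics/w1.npz",**c)
E
```

```text
tcp [0.4135 0.0236 0.207 ] t 1.6 units [0.1165 0.2122 0.1741] turn -0.0092 w 0.0448 z [-0.001 -0.001 -1.   ] F [ 0.7  0.1 -0.4] g 0.0
tcp in base [-0.136   0.0731]
```

View pics/w1.png

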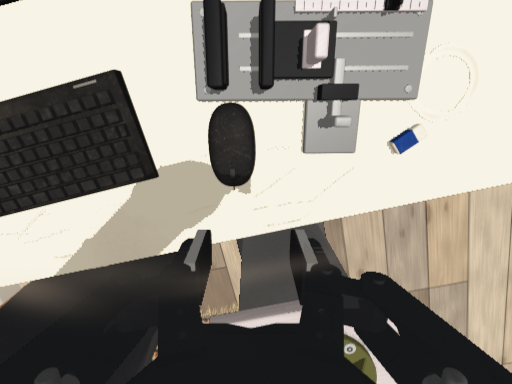

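The wrist view shows the bolt post at about (342,121), the bridge at (338,92) and the paddle at (318,42), with the clip at the top edge near (393,4). I'll hover over the post and re-measure from closer.

Call:
arm_command([
  [[0.03, 0.053, 0, 0, 0, -0.009, 45], [0.03, 0.053, 0.03, 0, 0, 0, 45], [0.03, 0.053, 0.05, 0, 0, 0, 45], [0.0265, 0.053, 0.054, 0, 0, 0, 45], [0, 0, 0.04, 0, 0, 0, 45], [0, 0, 0, 0, 0, 0, 45], [0, 0, 0, 0, 0, 0, 45]],
])

```text
time_s: 2.52
ee_pos: [0.4489, -0.0881, 0.1214]
tool_rot: [[0.979, -0.204, 0.002], [-0.204, -0.979, -0.0], [0.002, -0.0, -1.0]]
wrist_force: [-0.9, -0.4, -0.2]
width: 0.0454
grasp_force: 0.0
```

```bash
python3 go.py -0.0785 -0.0335 0.030
python3 - <<'E'
from bench import cams
import cv2,numpy as np
from h import *
b=np.load("base.npz")
c=cams.camera("wrist");im=c["color"][:,:,::-1].copy();np.savez("pics/w2.npz",**c)
for p in [(-.077,-.034,.056),(0,0,.074),(.055,-.14,.012),(-.055,-.14,.012),(.039,-.02,.041)]:
    q=proj(c,[*(b["R"]@p[:2]+b["t"]),p[2]]);print(p,q.round(1));cv2.drawMarker(im,tuple(int(round(v)) for v in q),(0,0,255),cv2.MARKER_CROSS,7,1)
cv2.imwrite("pics/w2.png",im)
E
```

```text
tcp [ 0.4489 -0.0881  0.1214] t 2.525 units [-0.0019  0.0099  0.1828] turn 0.0101 w 0.0454 z [ 0.002 -0.    -1.   ] F [-0.9 -0.4 -0.2] g 0.0
tcp in base [-0.0777 -0.0285]
(-0.077, -0.034, 0.056) [256.9 193.1]
(0, 0, 0.074) [213.7 102.3]
(0.055, -0.14, 0.012) [374.9  40.9]
(-0.055, -0.14, 0.012) [359.5 160.5]
(0.039, -0.02, 0.041) [241.7  53.2]
```

View pics/w2.png

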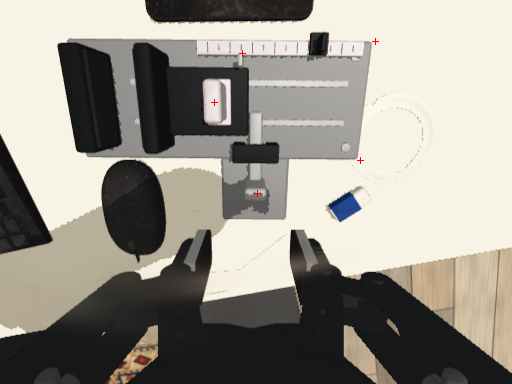

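The reprojected points land on the post (257,193), the paddle (214,102) and the pointer (241,54). The clip is at about (318,42). Next I descend on the post.

Call:
arm_command([
  [[-0.002, 0.01, 0.05, 0, 0, 0.01, 45], [0, 0, 0.05, 0, 0, 0, 45], [0, 0, 0.05, 0, 0, 0, 45], [0, 0, 0.03, 0, 0, 0, 45], [0, 0, 0, 0, 0, 0, 45], [0, 0, 0, 0, 0, 0, 45]],
])

```text
time_s: 3.32
ee_pos: [0.4472, -0.0936, 0.0316]
tool_rot: [[0.977, -0.213, 0.002], [-0.213, -0.977, -0.0], [0.002, -0.0, -1.0]]
wrist_force: [-0.2, -0.3, -0.1]
width: 0.0449
grasp_force: 0.0
```

```bash
python3 go.py -0.0785 -0.0335 0.031
python3 - <<'E'
from bench import cams
import cv2,numpy as np
c=cams.camera("wrist");im=c["color"][:,:,::-1].copy();np.savez("pics/w3.npz",**c)
cv2.imwrite("pics/w3.png",im)
E
```

```text
tcp [ 0.4472 -0.0936  0.0316] t 3.325 units [-0.0005 -0.0017  0.0012] turn -0.0017 w 0.0449 z [ 0.002 -0.    -1.   ] F [-0.2 -0.3 -0.1] g 0.0
tcp in base [-0.0782 -0.0343]
```

View pics/w3.png

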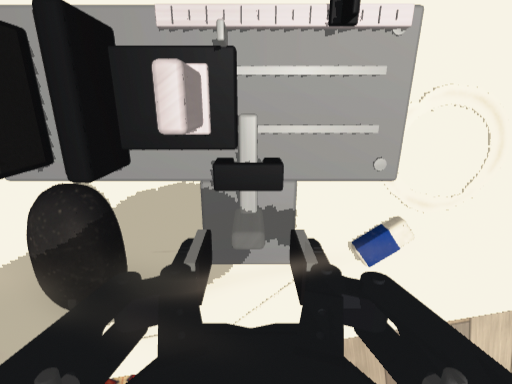

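The post (249,235) sits between the open fingers. I'll close on it.

Call:
arm_command([
  [[0, 0, 0, 0, 0, 0, 10], [0, 0, 0, 0, 0, 0, 10], [0, 0, 0, 0, 0, 0, 10], [0, 0, 0, 0, 0, 0, 10], [0, 0, 0, 0, 0, 0, 10]],
], newtons=40)

```text
time_s: 4.0
ee_pos: [0.4475, -0.0924, 0.0313]
tool_rot: [[0.977, -0.213, 0.003], [-0.213, -0.977, 0.002], [0.003, -0.003, -1.0]]
wrist_force: [0.7, 6.1, 2.9]
width: 0.0152
grasp_force: 39.0
```

Call:
arm_command([
  [[-0.01, 0, 0, 0, 0, 0, 10], [-0.01, 0, 0, 0, 0, 0, 10], [-0.01, 0, 0, 0, 0, 0, 10], [0, 0, 0, 0, 0, 0, 10]],
])

```text
time_s: 4.5
ee_pos: [0.433, -0.0892, 0.0314]
tool_rot: [[0.977, -0.213, 0.004], [-0.213, -0.977, 0.002], [0.003, -0.003, -1.0]]
wrist_force: [2.2, 5.7, 1.7]
width: 0.0152
grasp_force: 39.5
```

```bash
python3 go.py -0.112 -0.0335 0.031
python3 - <<'E'
from bench import cams
import cv2,numpy as np
c=cams.camera("wrist");im=c["color"][:,:,::-1].copy();np.savez("pics/w4.npz",**c)
cv2.imwrite("pics/w4.png",im)
E
```

```text
tcp [ 0.433  -0.0892  0.0314] t 4.5 units [-0.038   0.001   0.0006] turn -0.0013 w 0.0152 z [ 0.004  0.002 -1.   ] F [2.2 5.7 1.7] g 39.513012170791626
tcp in base [-0.093 -0.033]
```

View pics/w4.png

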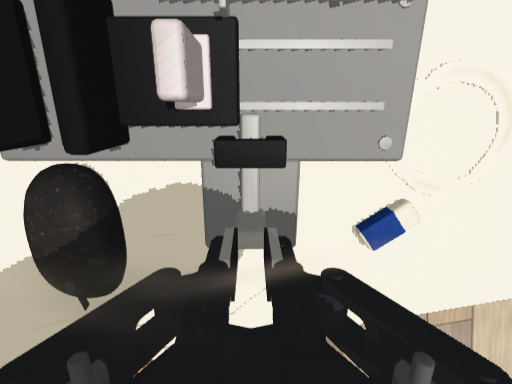

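The bar tip now protrudes less past the bridge: 22 px, against 45 px before. The bolt is following, so I keep pulling to the stop.

Call:
arm_command([
  [[-0.01, 0, 0, 0, 0, 0, 10], [-0.01, 0, 0, 0, 0, 0, 10], [-0.01, 0, 0, 0, 0, 0, 10], [-0.008, 0, 0, 0, 0, 0, 10], [-0.004, 0, 0, 0, 0, 0, 10], [0, 0, 0, 0, 0, 0, 10]],
])

```text
time_s: 5.3
ee_pos: [0.4127, -0.0861, 0.0322]
tool_rot: [[0.977, -0.213, 0.004], [-0.213, -0.977, -0.0], [0.004, -0.0, -1.0]]
wrist_force: [2.0, -0.6, 5.5]
width: 0.0101
grasp_force: 3.1
```

```bash
python3 go.py -0.115 -0.0335 0.031
```

```text
tcp [ 0.4127 -0.0861  0.0322] t 5.3 units [-0.003  -0.0017  0.0024] turn -0.0018 w 0.0101 z [ 0.004 -0.    -1.   ] F [ 2.  -0.6  5.5] g 3.0510135367512703
tcp in base [-0.1135 -0.0343]
```

The fingers have closed to the commanded 10 mm, so they have slipped off. I'll check from the wrist pictures where the post is.

Call:
arm_command([
  [[0, 0, 0, 0, 0, 0, 45], [0, 0, 0, 0, 0, 0, 45], [0, 0, -0.05, 0, 0, 0, 45], [0, 0, -0.05, 0, 0, 0, 45], [0, 0, -0.03, 0, 0, 0, 45], [0, 0, 0, 0, 0, 0, 45], [0, 0, 0, 0, 0, 0, 45]],
])

```text
time_s: 6.18
ee_pos: [0.4106, -0.0859, 0.0939]
tool_rot: [[0.977, -0.214, -0.002], [-0.214, -0.977, 0.0], [-0.002, 0.0, -1.0]]
wrist_force: [-0.6, 0.4, -0.1]
width: 0.0449
grasp_force: 0.0
```

```bash
python3 go.py -0.095 -0.0335 0.031
python3 - <<'E'
from bench import cams,ctrl
from h import *
b=np.load("base.npz")
c3=np.load("pics/w3.npz")
a=c3["color"][:,:,::-1][140:290,130:370].copy()
c=cams.camera("wrist");im=c["color"][:,:,::-1].copy();np.savez("pics/w5.npz",**c)
pt=lambda c,x,y,z,o:tuple(np.round((proj(c,[*(b["R"]@[x,y]+b["t"]),z])-o)*3+1).astype(int))
a3=cv2.resize(a,None,fx=3,fy=3)[:,40*3:200*3]
for x in(-.067,-.089):
  for z,col in((.0316,(0,0,255)),(.0506,(0,255,0))): cv2.drawMarker(a3,pt(c3,x,-.0343,z,(170,140)),col,0,9,1)
bb=im[60:210,190:290];b3=cv2.resize(bb,None,fx=3,fy=3)
for z,col in((.056,(0,0,255)),(.026,(0,255,0))):
  for x in(-.077,-.111): cv2.drawMarker(b3,pt(c,x,-.034,z,(190,60)),col,0,9,1)
cv2.imwrite("pics/cmp.png",np.hstack([a3,b3]))
E
```

```text
tcp [ 0.4106 -0.0859  0.0939] t 6.175 units [ 0.0415 -0.0022  0.1258] turn -0.0023 w 0.0449 z [-0.002  0.    -1.   ] F [-0.6  0.4 -0.1] g 0.0
tcp in base [-0.1156 -0.0346]
```

View pics/cmp.png

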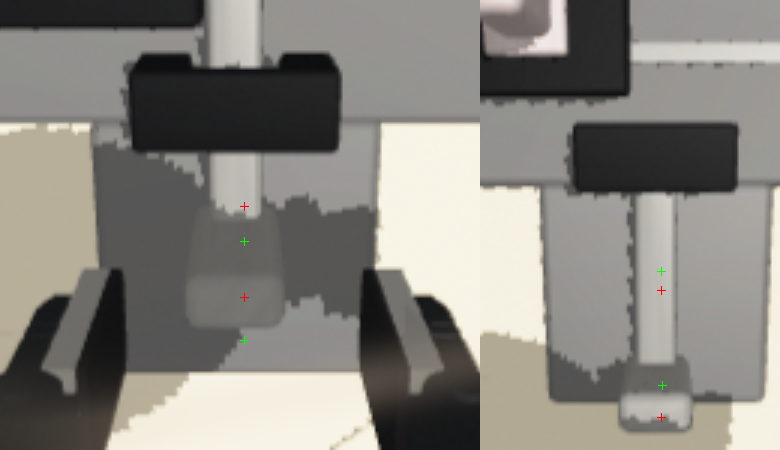

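On the right, the post top (655,413) lies on the mark for the fully drawn position (661,417), and no bar shows beyond the bridge. To be certain, I'll press the shut fingers against the post's bridge side until it meets the stop.

Call:
arm_command([
  [[0.026, -0.001, 0, 0, 0, 0, 0], [0.027, -0.001, 0, 0, 0, 0, 0], [0, 0, 0.04, 0, 0, 0, 0], [0, 0, 0.04, 0, 0, 0, 0], [0, 0, 0.037, 0, 0, 0, 0], [0, 0, 0, 0, 0, 0, 0], [-0.004, 0, 0, 0, 0, 0, 0], [-0.004, 0, 0, 0, 0, 0, 0], [0, 0, 0, 0, 0, 0, 0]],
])

```text
time_s: 7.35
ee_pos: [0.4336, -0.0897, 0.0374]
tool_rot: [[0.977, -0.213, 0.001], [-0.213, -0.977, 0.0], [0.001, -0.0, -1.0]]
wrist_force: [0.3, -0.5, 0.1]
width: -0.0001
grasp_force: 0.0
```

```bash
python3 go.py -0.094 -0.034 0.034
```

```text
tcp [ 0.4336 -0.0897  0.0374] t 7.35 units [-0.0034  0.0012  0.0068] turn -0.002 w -0.0001 z [ 0.001  0.    -1.   ] F [ 0.3 -0.5  0.1] g 0.0
tcp in base [-0.0923 -0.0334]
```

Call:
arm_command([
  [[-0.003, 0, 0, 0, 0, 0, 0], [-0.003, 0, 0, 0, 0, 0, 0], [0, 0, 0, 0, 0, 0, 0]],
])

```text
time_s: 7.72
ee_pos: [0.4304, -0.0892, 0.0368]
tool_rot: [[0.977, -0.214, 0.0], [-0.214, -0.977, -0.0], [0.0, 0.0, -1.0]]
wrist_force: [0.1, 0.6, -0.4]
width: 0.0002
grasp_force: 0.0
```

Call:
arm_command([
  [[-0.003, 0, 0, 0, 0, 0, 0], [-0.003, 0, 0, 0, 0, 0, 0], [0, 0, 0, 0, 0, 0, 0]],
])

```text
time_s: 8.1
ee_pos: [0.4274, -0.0885, 0.0367]
tool_rot: [[0.977, -0.214, 0.0], [-0.214, -0.977, -0.0], [0.0, 0.0, -1.0]]
wrist_force: [0.9, 0.4, 0.9]
width: 0.0002
grasp_force: 0.0
```

Call:
arm_command([
  [[-0.003, 0, 0, 0, 0, 0, 0], [-0.003, 0, 0, 0, 0, 0, 0], [0, 0, 0, 0, 0, 0, 0]],
])

```text
time_s: 8.48
ee_pos: [0.4245, -0.0879, 0.0367]
tool_rot: [[0.977, -0.213, 0.0], [-0.213, -0.977, -0.0], [0.0, 0.0, -1.0]]
wrist_force: [-0.0, -0.0, 0.9]
width: -0.0
grasp_force: 0.0
```

Call:
arm_command([
  [[-0.003, 0, 0, 0, 0, 0, 0], [-0.003, 0, 0, 0, 0, 0, 0], [0, 0, 0, 0, 0, 0, 0]],
])

```text
time_s: 8.85
ee_pos: [0.4215, -0.0873, 0.0367]
tool_rot: [[0.977, -0.214, 0.0], [-0.214, -0.977, -0.0], [0.0, 0.0, -1.0]]
wrist_force: [1.2, -0.3, -0.5]
width: -0.0003
grasp_force: 0.0
```

```bash
python3 go.py -0.104 -0.034 0.034
```

```text
tcp [ 0.4215 -0.0873  0.0367] t 8.85 units [0.0012 0.0009 0.0055] turn -0.0021 w -0.0003 z [ 0. -0. -1.] F [ 1.2 -0.3 -0.5] g 0.0
tcp in base [-0.1046 -0.0336]
```

Call:
arm_command([
  [[-0.003, 0, 0, 0, 0, 0, 0], [-0.003, 0, 0, 0, 0, 0, 0], [0, 0, 0, 0, 0, 0, 0]],
])

```text
time_s: 9.22
ee_pos: [0.4186, -0.0866, 0.0368]
tool_rot: [[0.977, -0.214, 0.0], [-0.214, -0.977, -0.0], [0.0, 0.0, -1.0]]
wrist_force: [-0.7, -0.2, 0.3]
width: 0.0003
grasp_force: 0.0
```

```bash
python3 go.py -0.104 -0.034 0.034
python3 - <<'E'
from bench import cams
from h import *
b=np.load("base.npz");pt=lambda c,x,y,z,o:tuple(np.round((proj(c,[*(b["R"]@[x,y]+b["t"]),z])-o)*3+1).astype(int))
c=cams.camera("wrist");np.savez("pics/w6.npz",**c);im=c["color"][:,:,::-1]
o=(180,130);A=cv2.resize(im[130:330,180:320],None,fx=3,fy=3)
for x,z,col in((-.111,.056,(0,0,255)),(-.105,.056,(0,0,255)),(-.1077,.037,(0,255,0))): cv2.drawMarker(A,pt(c,x,-.034,z,o),col,0,9,1)
d=cams.camera("side");np.savez("pics/s6.npz",**d);im=d["color"][:,:,::-1];q=proj(d,[*(b["R"]@[-.111,-.034]+b["t"]),.04]).astype(int)
o=(q[0]-22,q[1]-33);B=cv2.resize(im[o[1]:o[1]+66,o[0]:o[0]+40],None,fx=9,fy=9,interpolation=cv2.INTER_CUBIC);print(q)
cv2.imwrite("pics/w6.png",np.hstack([A,B[:600] if len(B)>=600 else np.pad(B,((0,600-len(B)),(0,0),(0,0)))]))
E
```

```text
tcp [ 0.4186 -0.0866  0.0368] t 9.225 units [0.0072 0.0009 0.0055] turn -0.0022 w 0.0003 z [ 0. -0. -1.] F [-0.7 -0.2  0.3] g 0.0
tcp in base [-0.1076 -0.0336]
[329 226]
```

View pics/w6.png

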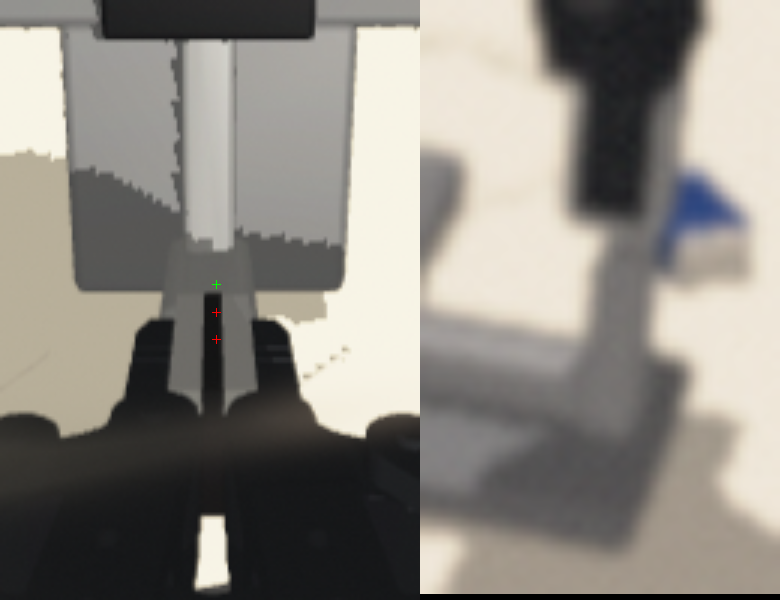

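Run:
```python
from h import *
b=np.load("base.npz");d=np.load("pics/s6.npz");c=np.load("pics/w6.npz")
W=lambda x,y,z:[*(b["R"]@[x,y]+b["t"]),z]
o=np.array([307,193])
S=lambda *p:((proj(d,W(*p))-o)*9+4+[420,0]).round()
T=lambda *p:((proj(c,W(*p))-[180,130])*3+1).round()
for n,p in dict(tcp=(-.1077,-.0336,.0368),grasp=(-.1077,-.0336,.0558),tipL=(-.0967,-.02,.0368),tipLr=(-.1187,-.02,.0368),posttop=(-.111,-.034,.056),posttopPx=(-.105,-.024,.056),posttopMx=(-.117,-.024,.056),foot=(-.111,-.024,.012),plate=(-.1215,0,.012),plate2=(-.055,0,.012),bridge=(-.055,-.012,.034),guidefootx=(-.121,-.067,.012)).items(): print(n,"side",S(*p),"wrist",T(*p))
```

```text
tcp side [606. 320.] wrist [214. 284.]
grasp side [613. 242.] wrist [214. 324.]
tipL side [540. 342.] wrist [152. 238.]
tipLr side [645. 362.] wrist [154. 329.]
posttop side [629. 243.] wrist [216. 339.]
posttopPx side [591. 260.] wrist [166. 312.]
posttopMx side [648. 271.] wrist [167. 365.]
foot side [602. 446.] wrist [176. 255.]
plate side [628. 516.] wrist [ 83. 293.]
plate2 side [315. 453.] wrist [69. 31.]
bridge side [335. 335.] wrist [109.  44.]
guidefootx side [689. 354.] wrist [344. 291.]
```

```bash
python3 - <<'E'
from h import *
b=np.load("base.npz")
L=lambda c,u,v,z:(b["R"].T@(ray(c,u,v,z)[:2]-b["t"])).round(4)
w3,w5,w6=[np.load(f"pics/w{i}.npz") for i in(3,5,6)]
print("bar end w3",L(w3,170+235/3,140+215/3,.026),"w5",L(w5,190+175/3,60+363/3,.026),"w6",L(w6,180+210/3,130+248/3,.026))
print("bridge near-top edge w3",L(w3,170+235/3,140+150/3,.034),"w5",L(w5,190+175/3,60+190/3,.034),"w6",L(w6,180+210/3,130+38/3,.034))
print("plate near edge w3",L(w3,170+200/3,140+371/3,.012),"w5",L(w5,190+85/3,60+400/3,.012),"w6",L(w6,180+100/3,130+291/3,.012))
E
python3 go.py -.1 -.034 .034
```

```text
bar end w3 [-0.0715 -0.0326] w5 [-0.1046 -0.0324] w6 [-0.1037 -0.0329]
bridge near-top edge w3 [-0.0536 -0.0327] w5 [-0.054  -0.0326] w6 [-0.0539 -0.033 ]
plate near edge w3 [-0.1207 -0.0232] w5 [-0.1207 -0.0034] w6 [-0.1212 -0.0047]
tcp [ 0.4187 -0.0867  0.0367] t 9.325 units [0.015  0.0008 0.0055] turn -0.0022 w -0.0 z [ 0. -0. -1.] F [ 0.9 -0.5  0.1] g 0.0
tcp in base [-0.1075 -0.0336]
```

The measurements agree. The bolt's post face moved from −0.0715 to −0.1046, against a nominal fully back value of −0.105. The pressing attempt had no contact because the real fingertips ride at the post top, roughly 20 mm higher than the TCP reading suggests. I'll press again from lower down.

Call:
arm_command([
  [[0.025, 0, 0, 0, 0, 0, 0], [0.027, 0, 0, 0, 0, 0, 0], [0, 0, 0.01, 0, 0, 0, 0], [0, 0, 0.01, 0, 0, 0, 0], [0, 0, 0, 0, 0, 0, 0]],
])

```text
time_s: 9.95
ee_pos: [0.4434, -0.0922, 0.026]
tool_rot: [[0.977, -0.214, -0.001], [-0.214, -0.977, -0.0], [-0.001, 0.0, -1.0]]
wrist_force: [-1.0, -0.1, 0.7]
width: -0.0
grasp_force: 0.0
```

Call:
arm_command([
  [[0, 0, 0.008, 0, 0, 0, 0], [0, 0, 0.006, 0, 0, 0, 0], [0, 0, 0, 0, 0, 0, 0]],
])

```text
time_s: 10.32
ee_pos: [0.4439, -0.0922, 0.0194]
tool_rot: [[0.977, -0.214, -0.0], [-0.214, -0.977, -0.0], [-0.0, 0.0, -1.0]]
wrist_force: [0.3, -0.0, -0.7]
width: -0.0003
grasp_force: 0.0
```

There's no contact at 0.019, which is below the bar top, so the fingertip offset is confirmed. Now I press towards −x.

Call:
arm_command([
  [[-0.01, 0, 0, 0, 0, 0, 0], [-0.01, 0, 0, 0, 0, 0, 0], [0, 0, 0, 0, 0, 0, 0]],
])

```text
time_s: 10.7
ee_pos: [0.4341, -0.09, 0.0199]
tool_rot: [[0.977, -0.213, 0.001], [-0.213, -0.977, 0.0], [0.0, -0.0, -1.0]]
wrist_force: [-0.1, 0.1, -0.7]
width: -0.0001
grasp_force: 0.0
```

Call:
arm_command([
  [[-0.004, 0, 0, 0, 0, 0, 0], [-0.004, 0, 0, 0, 0, 0, 0], [0, 0, 0, 0, 0, 0, 0]],
])

```text
time_s: 11.08
ee_pos: [0.4325, -0.0895, 0.0201]
tool_rot: [[0.977, -0.213, 0.005], [-0.213, -0.977, -0.001], [0.005, -0.001, -1.0]]
wrist_force: [10.4, -4.2, -7.0]
width: 0.0001
grasp_force: 5.5
```

```bash
python3 go.py -.1 -.034 .02
```

```text
tcp [ 0.4325 -0.0895  0.0201] t 11.075 units [-0.0132  0.0012  0.0002] turn -0.002 w 0.0001 z [ 0.005 -0.001 -1.   ] F [10.4 -4.2 -7. ] g 5.536278064828366
tcp in base [-0.0934 -0.0334]
```

There's a firm stop at over 10 N, so the bolt is fully back. I'll back off, rise and go above the paddle.

Call:
arm_command([
  [[0.01, 0, 0, 0, 0, 0, 0], [0, 0, -0.05, 0, 0, 0, 0], [0, 0, -0.06, 0, 0, 0, 38], [0, 0, -0.06, 0, 0, 0, 38], [0.06, -0.022, 0, 0, 0, -0.002, 38], [0.06, -0.022, 0, 0, 0, 0, 38], [0.058, -0.022, 0, 0, 0, 0, 38], [0, 0, 0, 0, 0, 0, 38], [0, 0, 0, 0, 0, 0, 38]],
])

```text
time_s: 12.2
ee_pos: [0.5288, -0.077, 0.1043]
tool_rot: [[0.977, -0.212, -0.001], [-0.212, -0.977, -0.0], [-0.001, 0.0, -1.0]]
wrist_force: [0.8, -0.5, 0.4]
width: 0.0379
grasp_force: 0.0
```

```bash
python3 go.py 0 0 0.022
```

```text
tcp [ 0.5288 -0.077   0.1043] t 12.2 units [ 0.004  -0.0017  0.1647] turn -0.0003 w 0.0379 z [-0.001 -0.    -1.   ] F [ 0.8 -0.5  0.4] g 0.0
tcp in base [-0.0019 -0.0008]
```

Call:
arm_command([
  [[0.004, -0.002, 0.04, 0, 0, 0, 38], [0, 0, 0.04, 0, 0, 0, 38], [0, 0, 0.04, 0, 0, 0, 38], [0, 0, 0.03, 0, 0, 0, 38], [0, 0, 0.014, 0, 0, 0, 38], [0, 0, 0, 0, 0, 0, 38]],
])

```text
time_s: 12.95
ee_pos: [0.5313, -0.0765, 0.0227]
tool_rot: [[0.977, -0.212, -0.0], [-0.212, -0.977, -0.0], [-0.0, 0.0, -1.0]]
wrist_force: [0.3, -0.4, -0.2]
width: 0.0379
grasp_force: 0.0
```

Call:
arm_command([
  [[0, 0, 0, 0, 0, 0, 5], [0, 0, 0, 0, 0, 0, 5], [0, 0, 0, 0, 0, 0, 5], [0, 0, 0, 0, 0, 0, 5], [0, 0, 0, 0, 0, 0, 5]],
], newtons=60)

```text
time_s: 13.58
ee_pos: [0.5321, -0.076, 0.0237]
tool_rot: [[0.977, -0.212, 0.002], [-0.212, -0.977, 0.0], [0.002, -0.001, -1.0]]
wrist_force: [-2.0, 3.5, 5.5]
width: 0.013
grasp_force: 59.7
```

```bash
python3 go.py 0 0 0.022
python3 - <<'E'
from bench import cams
from h import *
c=cams.camera("wrist");np.savez("pics/w7.npz",**c);d=cams.camera("top");np.savez("pics/t7.npz",**d)
A=cv2.resize(c["color"][:260,120:420,::-1],None,fx=1.5,fy=1.5);B=cv2.resize(d["color"][175:255,190:290,::-1],None,fx=3.4,fy=3.4,interpolation=cv2.INTER_CUBIC)
B=np.pad(B,((0,len(A)-len(B)),(0,0),(0,0)));cv2.imwrite("pics/w7.png",np.hstack([A,B]));print(A.shape,B.shape)
E
```

```text
tcp [ 0.5321 -0.076   0.0237] t 13.575 units [-0.0021  0.0018  0.0035] turn 0.0003 w 0.013 z [ 0.002  0.    -1.   ] F [-2.   3.5  5.5] g 59.67056930065155
tcp in base [0.0011 0.0009]
(390, 450, 3) (390, 340, 3)
```

The paddle is held: width 13 mm at 60 N. I'll pull out about 55 mm and then look closely at the pointer and the clip.

Call:
arm_command([
  [[0, 0.018, 0, 0, 0, 0, 5], [0, 0.018, 0, 0, 0, 0, 5], [0, 0.018, 0, 0, 0, 0, 5], [0, 0.018, 0, 0, 0, 0, 5], [0, 0.018, 0, 0, 0, 0, 5], [0, 0.018, 0, 0, 0, 0, 5], [0, 0, 0, 0, 0, 0, 5]],
])

```text
time_s: 14.55
ee_pos: [0.5207, -0.1285, 0.0238]
tool_rot: [[0.977, -0.212, 0.002], [-0.212, -0.977, 0.001], [0.002, -0.002, -1.0]]
wrist_force: [-2.2, 7.0, 6.4]
width: 0.0127
grasp_force: 59.8
```

```bash
python3 go.py 0 -0.067 0.0237
python3 - <<'E'
from bench import cams,ctrl
from h import *
b=np.load("base.npz");W=lambda x,y,z:[*(b["R"]@[x,y]+b["t"]),z]
s=ctrl.get_state();y=(b["R"].T@(s["ee_pos"][:2]-b["t"]))[1]
c=cams.camera("wrist");np.savez("pics/w8.npz",**c);print("eye",c["eye"],(b["R"].T@(c["eye"][:2]-b["t"])))
q=proj(c,W(.045,-.08,.041));print("mid",q)
o=np.clip((q-[60,45]).astype(int),0,[392,294]);A=cv2.resize(c["color"][o[1]:o[1]+90,o[0]:o[0]+120,::-1],None,fx=6.6,fy=6.6,interpolation=cv2.INTER_CUBIC)
print("origin",o,A.shape);cv2.imwrite("pics/w8c.png",A)
for n,p in dict(ptr=(.039,y-.020,.041),clip=(.045,-.0875,.041)).items(): print(n,((proj(c,W(*p))-o+.5)*6.6).round())
E
```

```text
tcp [ 0.5207 -0.1285  0.0238] t 14.55 units [-0.002   0.0282  0.0001] turn -0.0 w 0.0127 z [ 0.002  0.001 -1.   ] F [-2.2  7.   6.4] g 59.799694418907166
tcp in base [ 0.001  -0.0529]
eye [ 0.59441676 -0.1445007   0.19071255] [ 0.07647075 -0.05286498]
mid [299.47909993 164.72262636]
origin [239 119] (594, 792, 3)
ptr [316. 374.]
clip [491. 305.]
```

View pics/w8c.png

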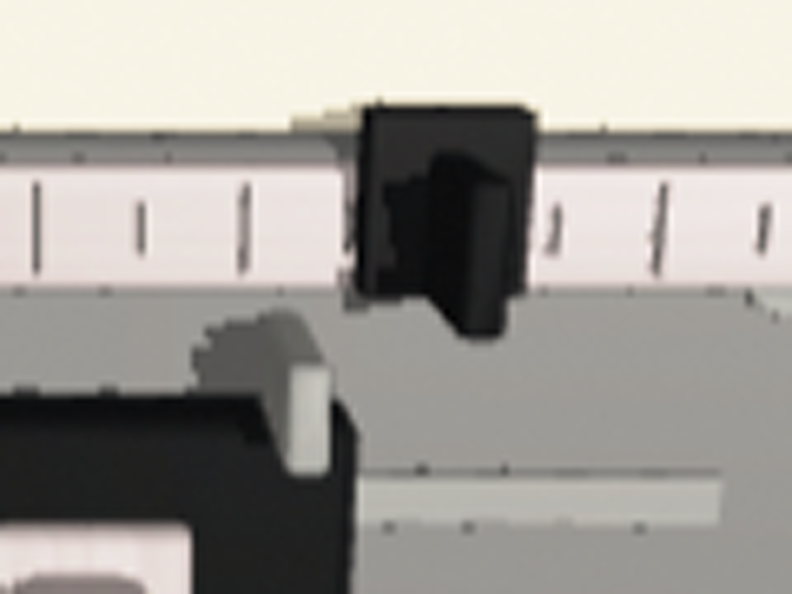

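The pointer fin's top spans (288–330, 365–475), with its middle at U≈309.5. The index fin's top spans (469–505, 180–335), with its middle at U≈487. Both tops are 41 mm up.

Run:
```python
from h import *
b=np.load("base.npz");c=np.load("pics/w8.npz")
L=lambda U,V:(b["R"].T@(ray(c,(U+.5)/6.6-.5+239,(V+.5)/6.6-.5+119,.041)[:2]-b["t"])).round(4)
for p in[(309.5,368),(309.5,472),(288,420),(330,420),(487,333),(488.5,182),(470,300),(505,300)]: print(p,L(*p))
g=cv2.cvtColor(c["color"],cv2.COLOR_RGB2GRAY)
for V in(400,450,240,290,320): r=int((V+.5)/6.6+119);print(r,g[r,278:322].tolist())
```

```text
(309.5, 368) [ 0.0395 -0.0724]
(309.5, 472) [ 0.0302 -0.0727]
(288, 420) [ 0.0348 -0.0707]
(330, 420) [ 0.0349 -0.0743]
(487, 333) [ 0.0425 -0.0874]
(488.5, 182) [ 0.0554 -0.0866]
(470, 300) [ 0.0454 -0.0857]
(505, 300) [ 0.0454 -0.0887]
179 [54, 88, 88, 88, 103, 161, 184, 189, 193, 194, 168, 87, 116, 155, 155, 155, 155, 155, 155, 155, 156, 155, 155, 155, 155, 155, 155, 155, 155, 155, 155, 156, 155, 155, 156, 155, 155, 155, 155, 155, 155, 155, 155, 155]
187 [34, 34, 39, 79, 121, 165, 181, 182, 183, 182, 164, 34, 35, 28, 41, 120, 154, 154, 155, 154, 153, 154, 154, 154, 153, 154, 154, 154, 155, 154, 154, 154, 154, 154, 154, 154, 154, 154, 154, 154, 154, 154, 154, 155]
155 [226, 226, 226, 226, 227, 227, 227, 228, 227, 228, 228, 228, 221, 106, 71, 15, 26, 40, 39, 37, 17, 17, 17, 17, 17, 14, 12, 12, 12, 12, 13, 15, 24, 35, 37, 38, 37, 30, 26, 36, 62, 185, 228, 224]
163 [148, 148, 147, 130, 149, 148, 147, 148, 148, 148, 149, 149, 143, 88, 84, 46, 32, 34, 24, 24, 25, 26, 34, 34, 32, 21, 13, 13, 12, 13, 13, 19, 29, 34, 35, 33, 30, 27, 46, 68, 100, 150, 148, 133]
167 [86, 90, 94, 98, 99, 102, 113, 144, 155, 155, 155, 156, 156, 156, 155, 157, 157, 156, 156, 156, 156, 156, 157, 156, 157, 156, 157, 151, 78, 13, 14, 22, 33, 34, 32, 29, 29, 70, 157, 157, 157, 156, 157, 157]
```

Call:
arm_command([
  [[0, 0.015, 0, 0, 0, 0, 5], [0, 0.0145, 0, 0, 0, 0, 5], [0, 0, 0, 0, 0, 0, 5], [0, 0, 0, 0, 0, 0, 5]],
])

```text
time_s: 15.1
ee_pos: [0.5176, -0.1424, 0.0237]
tool_rot: [[0.977, -0.211, 0.002], [-0.211, -0.977, 0.002], [0.002, -0.002, -1.0]]
wrist_force: [-1.2, 8.6, 6.9]
width: 0.013
grasp_force: 59.9
```

```bash
python3 go.py 0 -0.0676 0.0237
python3 - <<'E'
from bench import cams
from h import *
b=np.load("base.npz");W=lambda x,y,z:[*(b["R"]@[x,y]+b["t"]),z]
c=cams.camera("wrist");np.savez("pics/w9.npz",**c);g=cv2.cvtColor(c["color"],cv2.COLOR_RGB2GRAY)
print("exp ptr",proj(c,W(.035,-.0872,.041)),"fin",proj(c,W(.0425,-.0872,.041)))
q=proj(c,W(.04,-.0872,.041)).astype(int)
for r in range(q[1]-20,q[1]+26,2): print(r,q[0]-20,g[r,q[0]-20:q[0]+18].tolist())
E
```

```text
tcp [ 0.5176 -0.1424  0.0237] t 15.1 units [-0.002   0.0011  0.0001] turn 0.0006 w 0.013 z [ 0.002  0.002 -1.   ] F [-1.2  8.6  6.9] g 59.85927164554596
tcp in base [ 0.001  -0.0671]
exp ptr [286.30158867 181.9643105 ] fin [286.83389192 169.08944914]
153 266 [230, 230, 224, 93, 48, 22, 36, 38, 37, 17, 17, 18, 17, 18, 17, 14, 13, 13, 17, 28, 33, 36, 40, 39, 25, 32, 38, 38, 38, 46, 129, 232, 232, 228, 146, 153, 232, 232]
155 266 [228, 228, 221, 93, 49, 23, 37, 38, 37, 29, 17, 18, 17, 18, 15, 12, 13, 12, 19, 27, 33, 37, 39, 37, 24, 38, 38, 37, 37, 49, 142, 229, 229, 224, 128, 151, 229, 230]
157 266 [228, 227, 210, 159, 90, 23, 37, 37, 36, 36, 18, 17, 17, 17, 15, 14, 13, 13, 20, 29, 34, 37, 38, 36, 23, 37, 37, 37, 36, 55, 168, 229, 227, 193, 180, 212, 230, 230]
159 266 [228, 225, 192, 183, 48, 24, 35, 27, 26, 26, 16, 17, 17, 16, 15, 12, 13, 14, 21, 29, 34, 37, 36, 32, 25, 35, 35, 35, 35, 62, 185, 227, 228, 227, 227, 228, 228, 227]
161 266 [219, 212, 138, 131, 54, 25, 34, 17, 17, 16, 17, 17, 17, 16, 15, 13, 12, 14, 21, 30, 35, 36, 34, 30, 25, 35, 35, 35, 35, 59, 174, 218, 219, 218, 218, 2
[... 2522 characters left out ...]
7, 157, 157]
191 266 [33, 32, 32, 33, 34, 33, 34, 33, 33, 34, 33, 33, 34, 32, 34, 34, 35, 47, 61, 60, 61, 58, 33, 34, 32, 26, 49, 148, 147, 148, 155, 154, 154, 155, 155, 154, 153, 149]
193 266 [32, 31, 32, 33, 33, 33, 33, 33, 34, 34, 33, 33, 34, 34, 34, 33, 33, 34, 32, 33, 34, 34, 33, 33, 31, 25, 60, 182, 183, 183, 183, 183, 183, 183, 183, 183, 184, 183]
195 266 [31, 31, 32, 32, 34, 33, 32, 33, 34, 34, 33, 33, 33, 33, 33, 33, 33, 34, 34, 34, 33, 33, 33, 33, 31, 27, 69, 182, 182, 182, 182, 183, 183, 182, 182, 183, 182, 182]
197 266 [32, 31, 33, 34, 32, 33, 33, 33, 33, 33, 34, 33, 33, 33, 33, 33, 34, 33, 33, 34, 34, 34, 33, 33, 30, 30, 76, 172, 171, 172, 181, 180, 180, 180, 180, 180, 180, 184]
```

The pointer is about 0.4 mm short, so I make one fine correction.

Call:
arm_command([
  [[0, 0.001, 0, 0, 0, 0, 5], [0, 0, 0, 0, 0, 0, 5], [0, 0, 0, 0, 0, 0, 5], [0, 0, 0, 0, 0, 0, 5]],
])

```text
time_s: 15.65
ee_pos: [0.5176, -0.1427, 0.0237]
tool_rot: [[0.977, -0.211, 0.002], [-0.211, -0.977, 0.002], [0.002, -0.002, -1.0]]
wrist_force: [-2.1, 8.9, 7.2]
width: 0.0129
grasp_force: 59.9
```

```bash
python3 go.py 0 -0.0676 0.0237
python3 - <<'E'
from bench import cams
from h import *
b=np.load("base.npz");c=cams.camera("wrist");g=cv2.cvtColor(c["color"],cv2.COLOR_RGB2GRAY)
for r in(159,163,167,177,179,181): print(r,g[r,278:298].tolist())
L=lambda u,v,z:(b["R"].T@(ray(c,u,v,z)[:2]-b["t"])).round(4)
# bolt post in wrist/top picture
t=cams.camera("top");q=proj(t,[*(b["R"]@[-.111,-.034]+b["t"]),.056]).astype(int);gt=cv2.cvtColor(t["color"],cv2.COLOR_RGB2GRAY);print(q,gt[q[1]-8:q[1]+8,q[0]-6:q[0]+7])
E
```

```text
tcp [ 0.5176 -0.1427  0.0237] t 15.65 units [-0.002   0.0003  0.0001] turn 0.0009 w 0.0129 z [ 0.002  0.002 -1.   ] F [-2.1  8.9  7.2] g 59.86511707305908
tcp in base [ 0.001  -0.0674]
159 [17, 16, 12, 12, 12, 17, 26, 34, 36, 37, 36, 23, 30, 36, 35, 36, 39, 102, 227, 227]
163 [34, 31, 14, 12, 13, 18, 28, 33, 35, 35, 34, 26, 41, 44, 44, 48, 77, 141, 154, 155]
167 [87, 89, 92, 74, 13, 20, 30, 33, 32, 31, 29, 53, 161, 161, 161, 160, 161, 161, 160, 161]
177 [87, 87, 86, 86, 98, 161, 181, 187, 193, 196, 181, 146, 159, 159, 160, 159, 159, 159, 159, 160]
179 [54, 88, 88, 87, 102, 161, 185, 189, 193, 194, 168, 89, 117, 159, 158, 158, 159, 159, 158, 158]
181 [24, 71, 87, 89, 108, 162, 184, 187, 191, 192, 161, 28, 20, 72, 157, 158, 158, 158, 158, 158]
[219 261] [[106 108 107 107 108 106 101 107 119 128 132 131 116]
 [108 110 108 106 108 105 101 112 119 132 132 130 116]
 [104 106 106 110 106  99  98 114 124 132 131 122 110]
 [108 108 109 108 103  99 100 115 130 133 133 122 107]
 [106 108 105 100  98  92  97 111 120 128 129 116 104]
 [102 101  97  94  97  98  96 102 110 119 114 106 102]
 [ 90  89  88 102 105 110 109 106 104 103 102  95  92]
 [ 81  77  93 114 120 122 126 120 119 118 111  94  88]
 [ 75  84 101 116 124 124 128 127 132 134 125 104  86]
 [ 75  81 101 111 123 122 127 129 132 133 124 105  94]
 [ 75  79  92  98 106 113 119 124 124 122 117 103  91]
 [ 88  82  85  82  88  92 101 103 109 115 110  97  97]
 [122 122 114  99  88  88  87  89  95 102 101 101 102]
 [160 159 148 135 123 120 117 109 100 100  98 102 102]
 [173 172 169 166 163 159 157 143 132 123 117 112 105]
 [174 172 175 169 172 175 170 165 164 157 150 137 130]]
```

The pointer and fin are level to within about 0.2 mm. The post top is still on its fully back mark at (219,261), and the grip is steady, so I'm handing in.

```bash
python3 -c "
from bench import workorder
print(workorder.finish_job())"
```

```text
the job is handed in; nothing more can be done
None
```

The lock bolt is fully back at its stop, and the jaw is pulled out and still held by the fingers with its pointer level with the index clip to about 0.2 mm; the phone, mouse and eraser were not touched, and I handed the job in at about 16 s.

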